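# Hold a spring clip open astride a circuit board edge

### The job

Squeeze the red spring clip open on its parking stand before lifting it off, carry it to the upright circuit board and lower it so that its jaws gape wide open on either side of the board's top edge, tips level with the bare copper pad, centred on it and square to the edge, without touching the board. Finish while holding it there, still squeezed open and steady, ready for a ground tab to be slipped in. Leave the blue clip and the other things on the bench alone and do not knock the board.

Things in the scene. Friction and masses are not known exactly. Their poses are not given: they have to be found in the camera images.
- red_clip: red spring clip, black tips and finger pads, 82 mm tall, 22 mm wide, about 50 g, shut by its spring on its stand's upright strip, jaw tips resting on the stand's foot. Origin midway between the shut jaw tips' lower ends; z up towards two finger tails splayed in a V, x along the hinge pin (40 mm above the origin); the jaws open along +-y
- red_clip_tails (a point): point midway between the red clip's tails, 72 mm above its origin. Tail pads: 24 mm wide along x, 44 to 80 mm above the origin; about 44 mm across the outside (y), at the top, at first. Squeezed along y to about 18 mm the tails stand parallel and the jaws gape fully; this takes about 4 N at first, 7 N at the open stop, on each tail: a grip of 15 to 20 N keeps it fully open
- red_clip_mouth (a point): point midway between the red clip's jaw tips, 4 mm above the clip's origin on its z axis: level with the tips' lower ends when the clip is fully open
- red_clip_jaw_a (a joint): opening angle of one red jaw about the hinge pin; the other jaw turns equally the other way. 0 = shut on the 4 mm strip, 0.32 rad = fully open stop (jaw tips about 29 mm apart, 20 mm at 0.2 rad)
- red_stand: fixed parking stand under the red clip: dark steel foot 64 x 56 x 12 mm with an upright aluminium strip 44 mm long (along x), 4 mm thick (y), its top 42 mm above the bench. Origin at the centre of the underside. The stands of the red and the blue clip may change places
- blue_clip: the same spring clip in blue, on a like stand of its own; to be left alone
- board_holder: fixed grey board holder, foot 176 x 80 x 14 mm, with aluminium posts 80 mm high at both ends, carrying an upright green circuit board 144 mm long (along x), 3 mm thick (y), top edge 108 mm above the bench. Origin at the centre of the underside, z up. The parts on the board stand out to -y, up to 27 mm, and none rises above 93 mm
- board: the green circuit board in the holder, same origin and axes as the holder
- pad_edge (a point): point on the board's top edge, 108 mm above the bench, at mid-thickness and in the middle of the bare copper pad (26 mm long, reaching 18 mm down both faces); 22 mm from the holder's centre towards its +x. Axes as the board: x along the edge, y across the board, z up
- screwdriver: loose screwdriver lying on the bench, 170 mm, yellow handle; leave alone
- pot: loose blue ceramic cup, 80 mm across, 90 mm tall; leave alone
- spray_can: loose spray can, 52 mm across, 150 mm tall; leave alone
- wire_spool: loose grey spool, 60 mm across, 40 mm tall; leave alone
- psu_module: loose little power module, 70 x 50 x 39 mm; leave alone
There are look-alikes about, which are no part of the job. What is shaped like the red_stand but turquoise is not meant. Of the things that look like the red_clip, the smaller one is meant.

How it is judged:
By the outcome, as a careful person would: the job done as asked, in the order asked, and still so for the second after the job is handed in, while the arm keeps its last pose, push and grip.
It also fails if it takes over 35 s, if anything falls off the work surface, if the arm or the gripper's body presses on something with over 40 N, if the wrist force passes 120 N, or if a joint passes its speed limit or range.

### The arm

A 6-joint arm with a two-finger parallel gripper is mounted at the origin on the work surface. World frame = base frame: x ahead of the robot, y to its left, z up, the work surface at z = 0. Lengths are in m, angles in rad, forces in N, time in s.
With the tool pointing down it reaches from about 0.35 to 0.85 m from the base axis. Payload 8.1 kg.
Tool frame: the origin (TCP) lies midway between the tips of the shut fingers; the grasp point (between the pads) lies 19 mm behind it; z points along the fingers, y is the line along which they close (so a half turn about z gives the same grasp; the last joint's range is limited). The gripper opens to 93 mm and grips with 3 to 60 N. Pads are 15 mm wide; open, the fingers measure 128 mm over their backs; the gripper's body (75 mm by 188 mm) begins 65 mm behind the grasp point.
Start: joints at [-1.363, 0.13, 1.488, -0, 1.523, -0.085], TCP at [0.173, -0.574, 0.219] pointing down, gripper open.
Joint ranges: [-2.96, 2.96], [-0.89, 2.26], [0.02, 2.5], [-1.34, 4.48], [0, 2.73], [-2.66, 2.66]. Speed limits (rad/s): [2.39, 2.39, 2.79, 3.14, 3.14, 3.14].

### API

Orientations are given as a unit quaternion [x, y, z, w].
In Python, from bench import robot gives the robot as it stands.
- The arm moves only by the tool jog_arm, never from a script. Its arguments are lists of equal length, an entry for each row: "travel": the shift along the tool's x, y, z in cm, a list of three; "rotation": the turn, a rotation vector about the tool's x, y, z in degrees, a list of three. A call has 1 to 8 rows; each row shifts and turns the commanded pose from where the row before left it, along the tool's axes as they then stand; what a row does not reach is not made up. A row lasts 1/8 s, in which the tool goes at most 62.5 mm and 10.7 degrees, less where a joint would pass 70% of its speed; a pose out of reach is approached as far as the arm can. A call is refused whole if a number of a shift passes 6.25 or a number of a turn 10.7, either way. A call with a gripper value outside its range is refused whole. "fingers" is the finger opening in cm, from 0 to 9.3, set as the call begins (left out, the last holds). The fingers move at their own pace and stop on an object; "grip_force" is the grip in N (left out, the last holds). Time passes only in rows, so rows that do not move let the fingers close. It gives the time, the measured TCP pose, the force, the opening and the grip force at its end, in the units of the state.
- robot.state(): the state, without advancing time (a new reading comes with each control period).
- robot.grab_frame(name): name is "scene" or "side" or "wrist"; returns a dict with "pixels" (480x640x3 uint8, red, green, blue), "intrinsics" (3x3 intrinsics, pixels), "D" ([k1, k2, p1, p2, k3] as OpenCV has them; the pictures are not rectified), "position" and "rotation" of the camera in the world. Camera axes: x right, y down, z forward; pixel columns grow to the right and rows downward; lengths in m; the calibration is good to about 2 mm. A picture is of the moment at which its call begins. There is no depth.
- robot.close_job(): hands the job in; it is judged then, once.
The state is a dict: "time_s": time; "q": joint angles; "qd": joint speeds; "tau": joint torques, N m; "tool_pos": TCP position; "orientation": TCP orientation; "force": force on the tool from outside, world axes, zero at the start; "torque": the same for the moment, N m; "grip_width": finger opening in m; "grasp_force": force on a finger pad.
Only numpy, scipy, OpenCV 4.12 (cv2) and the standard library are available. Lean on these libraries where they do the work, as an engineer would, in place of code of your own. Each camera call takes 0.05 s, during which the arm holds its last target. There are 200 camera calls.

## Working session

There is one attempt and no reset: what is moved stays moved. The work goes in short steps, Python scripts to look and compute and a tool call to move; the robot and the scene stay as the last step left them, time stands still between calls to the robot, and variables do not carry over. Pictures are saved under pics/ and viewed, at most 13 in all, crops included, and the job is handed in when it is done.

Besides the shell and the picture viewer there is one more tool, called after ">>>" as a command line: name --argument value ..., lists and objects as JSON in quotes. jog_arm: Moves the arm, as the interface text tells. Its arguments: {"type":"object","properties":{"travel":{"type":"array"},"rotation":{"type":"array"},"fingers":{"type":"number"},"grip_force":{"type":"number"}},"required":["travel","rotation"]}

```bash
mkdir -p pics; ls; cat > h.py <<'E'
import numpy as np,cv2,pickle
from scipy.spatial.transform import Rotation as R
def save(f,n):
    cv2.imwrite(f'pics/{n}.png',f['pixels'][:,:,::-1]); pickle.dump(f,open(f'pics/{n}.pkl','wb'))
def load(n): return pickle.load(open(f'pics/{n}.pkl','rb'))
def rot(f):
    r=np.array(f['rotation'],float)
    return r if r.shape==(3,3) else R.from_quat(r).as_matrix()
def ray(f,uv):
    p=cv2.undistortPoints(np.array(uv,float).reshape(-1,1,2),np.array(f['intrinsics'],float),np.array(f['D'],float)).reshape(-1,2)
    d=np.c_[p,np.ones(len(p))]@rot(f).T
    return np.array(f['position'],float),d/np.linalg.norm(d,axis=1)[:,None]
def plane(f,uv,z):
    o,d=ray(f,uv); return o+d*((z-o[2])/d[:,2])[:,None]
def tri(fs,uvs):
    A=np.zeros((3,3));b=np.zeros(3)
    for f,uv in zip(fs,uvs):
        o,d=ray(f,[uv]);M=np.eye(3)-np.outer(d[0],d[0]);A+=M;b+=M@o
    return np.linalg.solve(A,b)
def proj(f,P):
    r=rot(f);o=np.array(f['position'],float)
    rv=cv2.Rodrigues(r.T)[0]
    return cv2.projectPoints(np.array(P,float).reshape(-1,1,3),rv,-r.T@o,np.array(f['intrinsics'],float),np.array(f['D'],float))[0].reshape(-1,2)
E
python3 - <<'E'
from bench import robot
from h import *
for n in ['scene','side','wrist']:
    f=robot.grab_frame(n);save(f,n+'0');print(n,f['position'],rot(f).round(3).tolist(),np.array(f['intrinsics']).round(1).tolist(),f['D'])
print(robot.state())
a=[load(n+'0')['pixels'] for n in ['scene','side']]
E
```

```text
pics
scene [ 1.56176112 -0.73133835  0.8962395 ] [[0.57, 0.443, -0.692], [0.822, -0.295, 0.488], [0.012, -0.847, -0.532]] [[609.6, 0.0, 321.3], [0.0, 609.6, 239.8], [0.0, 0.0, 1.0]] [0.05850445 0.         0.         0.         0.        ]
side [0.18596079 0.98800009 0.75363736] [[-0.945, -0.178, 0.275], [-0.327, 0.499, -0.802], [0.006, -0.848, -0.53]] [[478.0, 0.0, 312.8], [0.0, 478.0, 239.9], [0.0, 0.0, 1.0]] [-0.01677378  0.          0.          0.          0.        ]
wrist [ 0.240415   -0.55419628  0.38361922] [[0.288, -0.927, -0.24], [-0.958, -0.279, -0.071], [-0.001, 0.251, -0.968]] [[371.2, 0.0, 318.7], [0.0, 371.2, 239.5], [0.0, 0.0, 1.0]] [-0.06806851  0.          0.          0.          0.        ]
{'time_s': 0.15, 'q': array([-1.36338444e+00,  1.31000798e-01,  1.48903096e+00, -2.50571259e-05,
        1.52301754e+00, -8.53871080e-02]), 'qd': array([ 0.00244417, -0.00314181, -0.00405949, -0.00047919,  0.00050542,
       -0.0001037 ]), 'tau': array([ 8.54998707e-04, -5.60474181e+01, -4.92336023e+01,  7.69068254e-02,
        3.06051364e-02, -9.89489331e-05]), 'tool_pos': array([ 0.17310694, -0.57401736,  0.21781959]), 'orientation': array([ 9.89302369e-01,  1.45877659e-01, -5.68997586e-05, -7.26205717e-04]), 'force': array([-0.78493085,  0.09648846,  0.04439806]), 'torque': array([ 0.09300674, -0.03584685, -0.00015228]), 'grasp_force': 0.0, 'grip_width': 0.09314294058542136}
```

View pics/scene0.png

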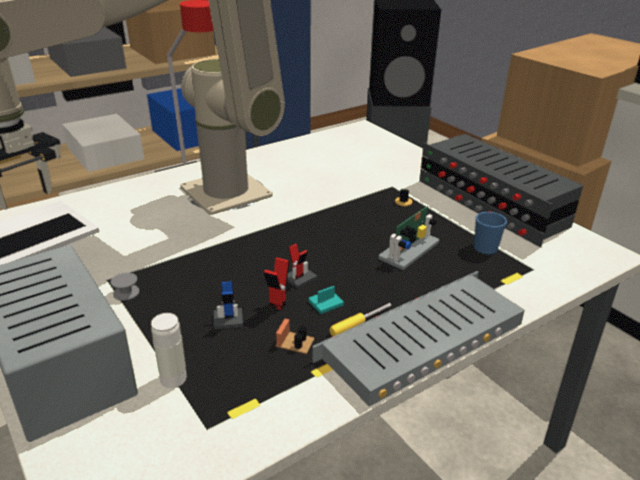

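View pics/side0.png

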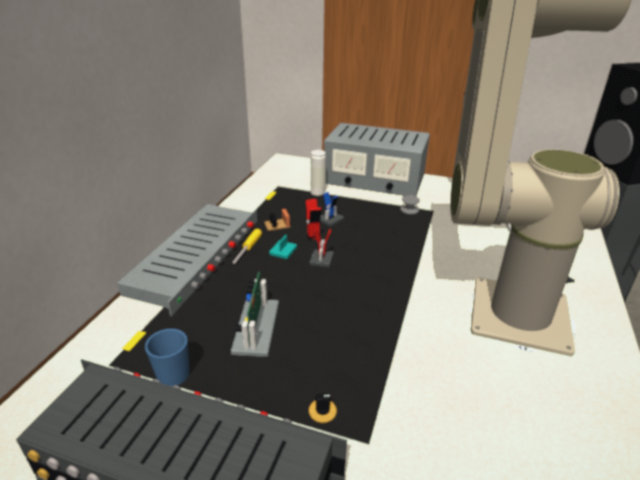

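The scene picture shows two red clips: a larger one at (277,283), and a smaller one on a grey stand at (298,262). The blue clip is at (228,300), the board at (410,240), and an empty turquoise stand at (326,300). In the side view the larger red clip is at (313,215) and the smaller one on its stand at (322,247). The smaller one on the steel stand fits the description, so I'll confirm it in an enlarged crop.

```bash
python3 - <<'E'
from h import *
a=load('scene0')['pixels'];b=load('side0')['pixels']
r=lambda im,s:cv2.resize(im,s,interpolation=cv2.INTER_CUBIC)
o=np.vstack([np.hstack([r(a[235:315,255:335],(400,300))*1, r(a[205:275,370:450],(400,300))]),np.hstack([r(b[190:270,285:365],(400,300)),r(b[265:365,220:320],(400,300))])])
cv2.imwrite('pics/c1.png',o[:,:,::-1])
E
```

```text
(no output)
```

View pics/c1.png

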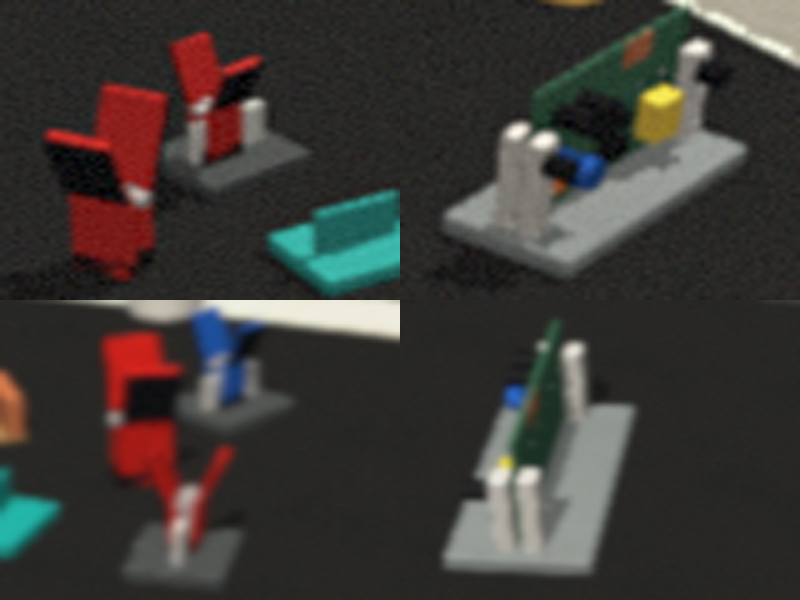

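The crops confirm it. The smaller red clip stands on the grey steel stand, gripping the aluminium strip, and the larger one nearer the camera is the look-alike. The copper pad is near the +x end of the board, on the top edge.

```bash
python3 - <<'E'
from h import *
s=load('scene0');d=load('side0');w=load('wrist0')
print('strip ends',plane(s,[(294.6,268.3),(306,263)],.042).round(3).tolist())
print('strip side',plane(d,[(285+187/5,190+188/3.75),(285+177/5,190+262/3.75*1)],.042).round(3).tolist())
print('pad',plane(s,[(417.6,215.5)],.1).round(3).tolist())
print('holder foot corners scene',plane(s,[(370+443/5,205+215*70/300),(370+570/5,205+268*70/300),(370+745/5,205+147*70/300)],.014).round(3).tolist())
print('holder side',plane(d,[(220+443/4,265+(565-300)/3),(220+590/4,265+(568-300)/3),(220+635/4,265+(405-300)/3)],.014).round(3).tolist())
q=R.from_quat([.9893,.14588,0,-.0007]).as_matrix();print(q.round(3).tolist())
t=np.array([0.1731,-.5740,.2178]);print('cam in tool',q.T@(np.array(w['position'])-t),(q.T@rot(w)).round(3).tolist())
E
```

```text
strip ends [[0.522, -0.077, 0.042], [0.519, -0.041, 0.042]]
strip side [[0.529, -0.097, 0.042], [0.503, -0.002, 0.042]]
pad [[0.568, 0.278, 0.1]]
holder foot corners scene [[0.676, 0.334, 0.014], [0.752, 0.347, 0.014], [0.711, 0.528, 0.014]]
holder side [[0.385, 0.284, 0.014], [0.311, 0.261, 0.014], [0.328, 0.075, 0.014]]
[[0.957, 0.289, -0.0], [0.289, -0.957, 0.001], [0.0, -0.001, -1.0]]
cam in tool [ 0.07019993  0.00023928 -0.16580537] [[-0.0, -0.968, -0.251], [1.0, -0.0, 0.0], [-0.0, -0.251, 0.968]]
```

```bash
python3 - <<'E'
from h import *
s=load('scene0');d=load('side0')
print('strip ends',plane(s,[(255+198/5,235+125/3.75),(255+255/5,235+105/3.75)],.042).round(3).tolist())
print('strip side',plane(d,[(285+187/5,190+188/3.75),(285+180/5,190+215/3.75)],.042).round(3).tolist())
S=lambda x,y:(370+(x-400)/5,205+y*70/300)
D=lambda x,y:(220+(x-400)/4,265+(y-300)/3)
print('pad',plane(s,[S(638,45)],.1).round(3).tolist())
print('holder foot corners scene',plane(s,[S(443,215),S(570,268),S(745,147)],.014).round(3).tolist())
print('holder side',plane(d,[D(443,565),D(590,568),D(635,405)],.014).round(3).tolist())
print('side strip foot corners',plane(d,[(285+x/5,190+(y-300)/3.75) for x,y in [(122,575),(222,585),(243,528),(150,522)]],.012).round(3).tolist())
E
```

```text
strip ends [[0.522, -0.077, 0.042], [0.519, -0.041, 0.042]]
strip side [[0.529, -0.097, 0.042], [0.521, -0.06, 0.042]]
pad [[0.568, 0.278, 0.1]]
holder foot corners scene [[0.56, 0.16, 0.014], [0.64, 0.177, 0.014], [0.59, 0.347, 0.014]]
holder side [[0.584, 0.355, 0.014], [0.51, 0.331, 0.014], [0.557, 0.157, 0.014]]
side strip foot corners [[0.54, -0.018, 0.012], [0.485, -0.024, 0.012], [0.496, -0.099, 0.012], [0.548, -0.089, 0.012]]
```

```bash
cat >> h.py <<'E'
def plan(T,goal,yaw,n):
    """rows from (pos,quat) T to goal pos with tool x at world yaw, tool down; straight in world, equal turns"""
    p,r=np.array(T[0],float),R.from_quat(T[1])
    c,s=np.cos(yaw),np.sin(yaw)
    g=R.from_matrix(np.array([[c,s,0],[s,-c,0],[0,0,-1.]]))
    rv=(r.inv()*g).as_rotvec(); dp=(np.array(goal)-p)/n
    for k in range(n):
        rk=r*R.from_rotvec(rv*k/n)
        print((rk.inv().apply(dp)*100).round(2).tolist(),np.degrees(rv/n).round(2).tolist())
E
python3 - <<'E'
from h import *
from bench import robot
s=load('scene0');d=load('side0')
print('big clip',plane(s,[(277,305)],0),plane(d,[(314,236)],0))
print('meter box base',plane(d,[(327,178),(425,190),(410,195)],0), plane(s,[(135,385),(15,425)],0))
print('can',plane(s,[(172,382)],0))
st=robot.state();plan((st['tool_pos'],st['orientation']),[.52,-.05,.23],np.radians(93),16)
E
```

```text
big clip [[ 0.57550897 -0.16091757  0.        ]] [[ 0.58032576 -0.17476198  0.        ]]
meter box base [[ 0.6697849  -0.5847451   0.        ]
 [ 0.30802421 -0.60689056  0.        ]
 [ 0.35230256 -0.54855805  0.        ]] [[ 6.35928980e-01 -5.24995096e-01 -1.11022302e-16]
 [ 6.08417565e-01 -7.36850590e-01  0.00000000e+00]]
can [[ 0.66955551 -0.46203602  0.        ]]
[3.02, -2.51, -0.07] [-0.0, -0.0, -4.76]
[3.22, -2.25, -0.07] [-0.0, -0.0, -4.76]
[3.39, -1.98, -0.07] [-0.0, -0.0, -4.76]
[3.55, -1.69, -0.07] [-0.0, -0.0, -4.76]
[3.68, -1.39, -0.07] [-0.0, -0.0, -4.76]
[3.78, -1.08, -0.07] [-0.0, -0.0, -4.76]
[3.85, -0.76, -0.07] [-0.0, -0.0, -4.76]
[3.9, -0.44, -0.07] [-0.0, -0.0, -4.76]
[3.93, -0.11, -0.07] [-0.0, -0.0, -4.76]
[3.92, 0.22, -0.08] [-0.0, -0.0, -4.76]
[3.89, 0.54, -0.08] [-0.0, -0.0, -4.76]
[3.83, 0.86, -0.08] [-0.0, -0.0, -4.76]
[3.75, 1.18, -0.08] [-0.0, -0.0, -4.76]
[3.64, 1.48, -0.08] [-0.0, -0.0, -4.76]
[3.5, 1.78, -0.08] [-0.0, -0.0, -4.76]
[3.34, 2.07, -0.08] [-0.0, -0.0, -4.76]
```

```bash
python3 - <<'E'
from h import *
from bench import robot
st=robot.state();p=st['tool_pos']+[0,.12,0];plan((p,st['orientation']),[.52,-.05,.23],np.radians(93),13)
E
```

```text
[3.45, -2.21, -0.09] [-0.01, -0.0, -5.86]
[3.66, -1.84, -0.09] [-0.01, -0.0, -5.86]
[3.83, -1.46, -0.09] [-0.01, -0.0, -5.86]
[3.96, -1.06, -0.09] [-0.01, -0.0, -5.86]
[4.04, -0.65, -0.09] [-0.01, -0.0, -5.86]
[4.09, -0.23, -0.09] [-0.01, -0.0, -5.86]
[4.09, 0.19, -0.09] [-0.01, -0.0, -5.86]
[4.05, 0.6, -0.09] [-0.01, -0.0, -5.86]
[3.97, 1.01, -0.09] [-0.01, -0.0, -5.86]
[3.84, 1.41, -0.09] [-0.01, -0.0, -5.86]
[3.68, 1.8, -0.09] [-0.01, -0.0, -5.86]
[3.48, 2.17, -0.09] [-0.01, -0.0, -5.86]
[3.24, 2.51, -0.09] [-0.01, -0.0, -5.86]
```

>>> jog_arm --travel '[[1.16,-3.83,0],[1.16,-3.83,0],[1.16,-3.83,0]]' --rotation '[[0,0,0],[0,0,0],[0,0,0]]'

```text
time_s: 0.52
tool_pos: [0.1732, -0.453, 0.2181]
orientation: [0.989, 0.146, -0.0, -0.0]
force: [0.2, -0.6, 0.3]
grip_width: 0.0926
grasp_force: 0.0
```

>>> jog_arm --travel '[[3.45,-2.2,-0.1],[3.65,-1.85,-0.1],[3.8,-1.45,-0.1],[3.95,-1.05,-0.1],[4.05,-0.65,-0.1],[4.1,-0.25,-0.1],[4.1,0.2,-0.1]]' --rotation '[[0,0,-5.85],[0,0,-5.85],[0,0,-5.85],[0,0,-5.85],[0,0,-5.85],[0,0,-5.85],[0,0,-5.85]]' --fingers 6.5

```text
time_s: 1.4
tool_pos: [0.3607, -0.2359, 0.2255]
orientation: [0.875, 0.484, 0.0, 0.0]
force: [0.7, -0.3, 0.2]
grip_width: 0.0648
grasp_force: 0.0
```

>>> jog_arm --travel '[[4.05,0.6,-0.1],[3.95,1.0,-0.1],[3.85,1.4,-0.1],[3.7,1.8,-0.1],[3.5,2.15,-0.1],[3.25,2.5,-0.1],[0,0,0]]' --rotation '[[0,0,-5.85],[0,0,-5.85],[0,0,-5.85],[0,0,-5.85],[0,0,-5.85],[0,0,-5.85],[0,0,0]]'

```text
time_s: 2.28
tool_pos: [0.5209, -0.0484, 0.2311]
orientation: [0.688, 0.726, -0.0, -0.0]
force: [-0.3, -0.2, -0.4]
grip_width: 0.0648
grasp_force: 0.0
```

```bash
python3 - <<'E'
from bench import robot
from h import *
for n in ['wrist','side','scene']:
    save(robot.grab_frame(n),n+'1')
st=robot.state();print(st['tool_pos'],st['orientation'])
E
```

```text
[ 0.51955245 -0.0507906   0.23125702] [ 6.89789268e-01  7.24010011e-01 -4.30548379e-04 -2.91169963e-04]
```

View pics/wrist1.png

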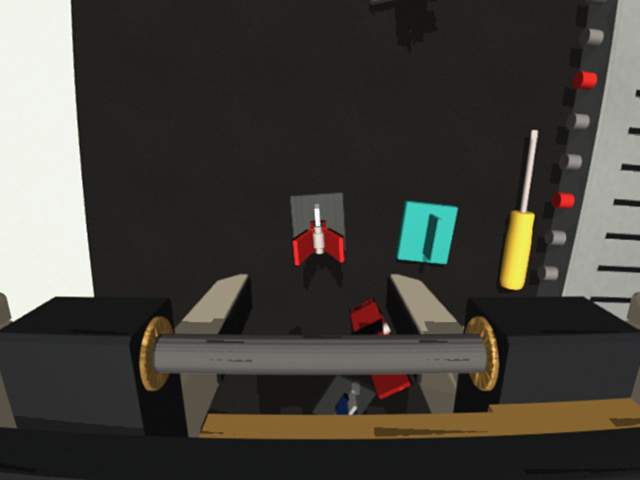

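The wrist picture shows the red clip at about (318,240), on its foot with corners (291,195) and (343,193). Its tail tops reach from (294,262) to (344,260). The turquoise stand is at (428,233) and the large clip at (380,345).

```bash
python3 - <<'E'
from h import *
a=load('wrist1')['pixels'][185:285,270:370]
b=load('side1')['pixels'][215:275,290:350]
o=np.hstack([cv2.resize(x,(400,400),interpolation=cv2.INTER_CUBIC) for x in (a,b)])
o=np.clip(o.astype(float)*1.6,0,255).astype('uint8')
cv2.imwrite('pics/c2.png',o[:,:,::-1])
E
```

```text
(no output)
```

View pics/c2.png

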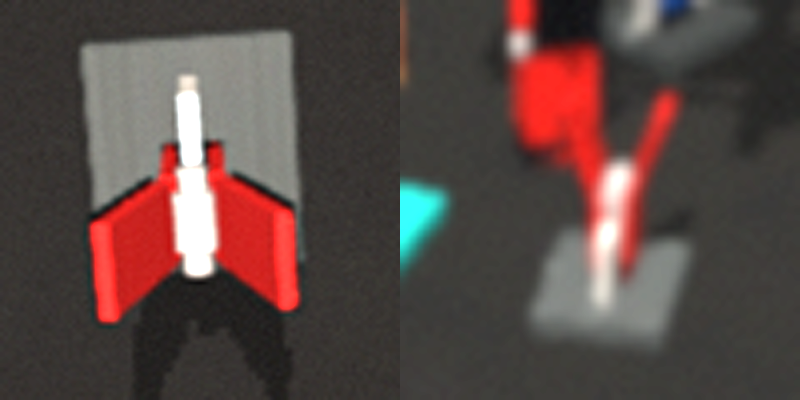

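The left crop shows the tail tops centred at about (105,270) and (287,258) in the crop. The strip's far end is at (188,80) and the foot's far corners are at (84,45) and (291,33). The right crop shows the V of the clip on the same stand from the side.

```bash
python3 - <<'E'
from h import *
w=load('wrist1')
c=lambda *p:[(270+x/4,185+y/4) for x,y in p]
T=plane(w,c((105,270),(287,258)),.093);print('tails',T.round(4).tolist(),T.mean(0).round(4),'w',np.linalg.norm(T[1]-T[0]),'yaw x',np.degrees(np.arctan2(*(T[1]-T[0])[[1,0]]))+90)
o=plane(w,c((92,222),(103,322),(292,212),(298,308)),.093);print('tail edges',o.round(4).tolist(),np.degrees(np.arctan2((o[0]-o[1])[1],(o[0]-o[1])[0])),np.degrees(np.arctan2((o[2]-o[3])[1],(o[2]-o[3])[0])))
F=plane(w,c((84,45),(291,33)),.012);d=F[1]-F[0];L=np.linalg.norm(d);d/=L
print('foot',F.round(4).tolist(),L,np.degrees(np.arctan2(d[1],d[0]))+90)
print('foot centre',F.mean(0)+.032*np.array([d[1],-d[0],0]))
S=plane(w,c((188,76)),.042);print('strip end->centre',S+.022*np.array([d[1],-d[0],0]))
t=w['position'];print(t)
E
```

```text
tails [[0.5038, -0.0703, 0.093], [0.5424, -0.0656, 0.093]] [ 0.5231 -0.068   0.093 ] w 0.03890837010150235 yaw x 96.99001718684669
tail edges [[0.5006, -0.0599, 0.093], [0.5038, -0.082, 0.093], [0.5427, -0.0555, 0.093], [0.5455, -0.0766, 0.093]] 98.121208228994 97.46025323220283
foot [[0.492, -0.0338, 0.012], [0.5456, -0.0279, 0.012]] 0.053933945109568546 96.37720704501724
foot centre [ 0.52239899 -0.06265476  0.012     ]
strip end->centre [[ 0.52187232 -0.05765362  0.042     ]]
[0.51846872 0.02061248 0.39707598]
```

```bash
python3 - <<'E'
from h import *
w=load('wrist1');s=load('side1')
a=(270+105/4,185+270/4);b=(290+270*.15,215+97*.15)
P=tri([w,s],[a,b]);print(P,proj(w,P)-a,proj(s,P)-b)
from bench import robot
st=robot.state();plan((st['tool_pos'],st['orientation']),[.5229,-.0675,.065+.0],np.radians(97),5)
E
```

```text
[ 0.5012894  -0.07048752  0.09642942] [[-3.1724817   1.17244946]] [[-1.05107909  0.16003892]]
[-0.34, 0.05, 3.33] [-0.01, 0.0, -0.85]
[-0.34, 0.05, 3.33] [-0.01, 0.0, -0.85]
[-0.34, 0.04, 3.33] [-0.01, 0.0, -0.85]
[-0.34, 0.04, 3.33] [-0.01, 0.0, -0.85]
[-0.34, 0.03, 3.33] [-0.01, 0.0, -0.85]
```

>>> jog_arm --travel '[[-0.34,0.05,3.3],[-0.34,0.05,3.3],[-0.34,0.04,3.3],[-0.34,0.04,3.3],[-0.34,0.03,3.4],[0,0,0]]' --rotation '[[0,0,-0.85],[0,0,-0.85],[0,0,-0.85],[0,0,-0.85],[0,0,-0.85],[0,0,0]]'

```text
time_s: 3.18
tool_pos: [0.5204, -0.0678, 0.0629]
orientation: [0.663, 0.749, -0.002, -0.003]
force: [-0.0, -0.2, -0.5]
grip_width: 0.065
grasp_force: 0.0
```

```bash
python3 - <<'E'
from bench import robot
from h import *
for n in ['wrist','side','scene']:
    save(robot.grab_frame(n),n+'2')
st=robot.state();print(st['tool_pos'],st['orientation'],st['grip_width'],st['force'])
a=load('wrist2')['pixels'][180:460,120:520]
b=load('side2')['pixels'][200:285,265:385]
c=load('scene2')['pixels'][215:300,250:370]
r=lambda x,s:cv2.resize(x,s,interpolation=cv2.INTER_CUBIC)
o=np.vstack([np.hstack([r(b,(400,283)),r(c,(400,283))]),np.hstack([r(a,(440,308)),np.zeros((308,360,3),np.uint8)])])
o=np.clip(o.astype(float)*1.5,0,255).astype('uint8')
cv2.imwrite('pics/c3.png',o[:,:,::-1])
E
```

```text
[ 0.52433627 -0.06786727  0.06739871] [6.62652139e-01 7.48926609e-01 4.94324190e-04 9.12367803e-04] 0.06477144463922563 [ 0.26485376  0.01123019 -0.16602206]
```

View pics/c3.png

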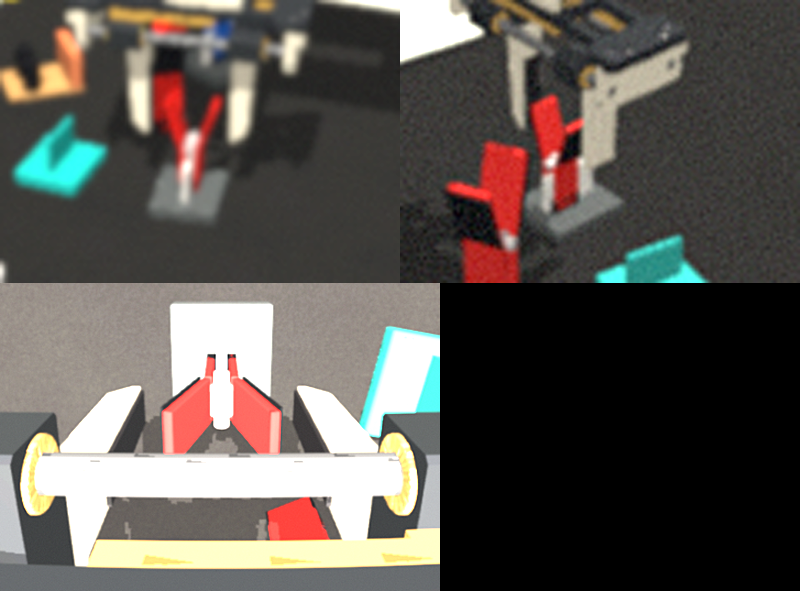

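The clip stands between the fingers and is centred between them: the tails' outsides are at x 163 and 280 in the crop, the fingers at about 105–140 and 297–335. Next I'll check where it sits across the pads.

```bash
python3 - <<'E'
from h import *
w=load('wrist2')
c=lambda *p:[(120+x/1.1,180+(y-283)/1.1) for x,y in p]
st=([0.5243,-.0679,.0674],[.66265,.74893,0,0])
# use camera mount to derive the tool pose at that frame
P=plane(w,c((280,407),(163,412)),.0935)
Rc=R.from_matrix(rot(w)@np.array([[-0.,-.968,-.251],[1,0,0],[0,-.251,.968]]).T)
tcp=np.array(w['position'])-Rc.apply([.0702,.0002,-.1658])
print(tcp,P, Rc.inv().apply(P-tcp)*1000)
E
```

```text
[ 0.52131662 -0.06880102  0.0629568 ] [[ 0.54179827 -0.05267456  0.0935    ]
 [ 0.50056729 -0.05971956  0.0935    ]] [[ 13.60635967  22.08241237 -30.65422749]
 [ 11.57777732 -19.69609383 -30.39595387]]
```

>>> jog_arm --travel '[[0,0,0],[0,0,0],[0,0,0],[0,0,0],[0,0,0],[0,0,0],[0,0,0],[0,0,0]]' --rotation '[[0,0,0],[0,0,0],[0,0,0],[0,0,0],[0,0,0],[0,0,0],[0,0,0],[0,0,0]]' --fingers 1.0 --grip_force 18

```text
time_s: 4.32
tool_pos: [0.5246, -0.0677, 0.0683]
orientation: [0.662, 0.749, 0.0, 0.001]
force: [-7.2, -0.3, 17.9]
grip_width: 0.0219
grasp_force: 19.0
```

>>> jog_arm --travel '[[0,0,0],[0,0,0],[0,0,0],[0,0,0]]' --rotation '[[0,0,0],[0,0,0],[0,0,0],[0,0,0]]'

```text
time_s: 4.82
tool_pos: [0.5246, -0.0677, 0.0683]
orientation: [0.662, 0.749, 0.0, 0.001]
force: [-6.4, 0.6, 18.1]
grip_width: 0.0218
grasp_force: 19.0
```

```bash
python3 - <<'E'
from bench import robot
from h import *
for n in ['wrist','side','scene']:
    save(robot.grab_frame(n),n+'3')
st=robot.state();print(st['tool_pos'],st['orientation'],st['grip_width'],st['grasp_force'],st['force'])
a=load('wrist3')['pixels'][180:460,120:520]
b=load('side3')['pixels'][200:285,265:385]
c=load('scene3')['pixels'][215:300,250:370]
r=lambda x,s:cv2.resize(x,s,interpolation=cv2.INTER_CUBIC)
o=np.vstack([np.hstack([r(b,(400,283)),r(c,(400,283))]),np.hstack([r(a,(440,308)),np.zeros((308,360,3),np.uint8)])])
o=np.clip(o.astype(float)*1.3,0,255).astype('uint8')
cv2.imwrite('pics/c4.png',o[:,:,::-1])
E
```

```text
[ 0.52456479 -0.06770571  0.06824935] [6.62052836e-01 7.49456298e-01 2.07386382e-04 1.12044932e-03] 0.021775556112308685 18.96913823671639 [-6.74571406 -0.08613854 17.38941265]
```

View pics/c4.png

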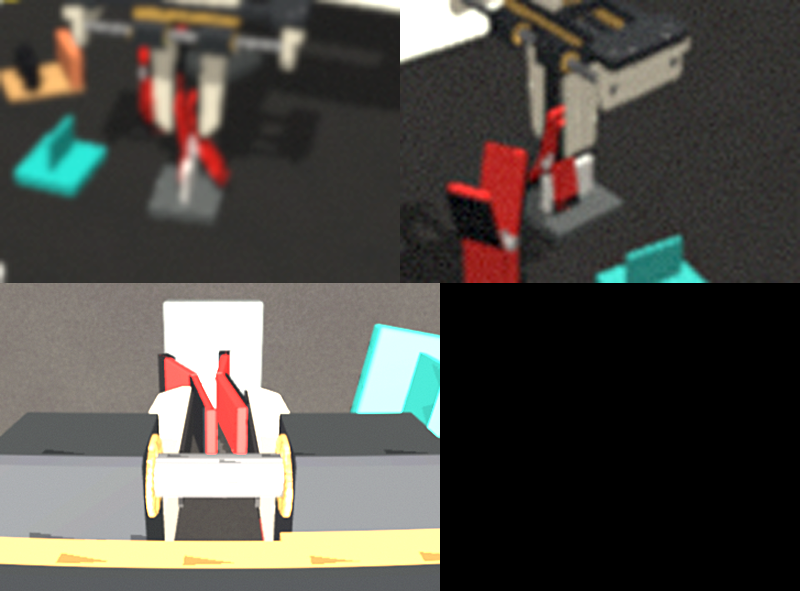

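The jaws are mostly open, but the clip has rolled: the +x jaw is against the strip and the other has swung wide. The tips press on the foot with about 17 N. I'll unload it by raising a few millimetres, so the pads can square the clip before any lift-off.

>>> jog_arm --travel '[[0,0,-0.1],[0,0,-0.1],[0,0,-0.1],[0,0,0],[0,0,0]]' --rotation '[[0,0,0],[0,0,0],[0,0,0],[0,0,0],[0,0,0]]'

```text
time_s: 5.6
tool_pos: [0.5238, -0.0672, 0.0688]
orientation: [0.662, 0.749, 0.0, 0.0]
force: [0.3, -1.0, 1.5]
grip_width: 0.0173
grasp_force: 18.0
```

```bash
python3 - <<'E'
from bench import robot
from h import *
for n in ['wrist','side','scene']:
    save(robot.grab_frame(n),n+'4')
st=robot.state();print(st['tool_pos'],st['orientation'],st['grip_width'],st['grasp_force'],st['force'],st['torque'])
a=load('wrist4')['pixels'][230:350,240:400]
b=load('side4')['pixels'][200:275,280:380]
c=load('scene4')['pixels'][215:290,260:360]
r=lambda x,s:cv2.resize(x,s,interpolation=cv2.INTER_CUBIC)
o=np.vstack([np.hstack([r(b,(400,300)),r(c,(400,300))]),np.hstack([r(a,(400,300)),np.zeros((300,400,3),np.uint8)])])
o=np.clip(o.astype(float)*1.3,0,255).astype('uint8')
cv2.imwrite('pics/c5.png',o[:,:,::-1])
E
```

```text
[ 0.52379261 -0.06718058  0.06880982] [6.62110207e-01 7.49406443e-01 1.51635916e-04 1.83367825e-04] 0.017011406066053045 17.96246588230133 [-0.19877888 -0.25733149  3.279812  ] [-0.04739722 -0.09883477  0.0593566 ]
```

View pics/c5.png

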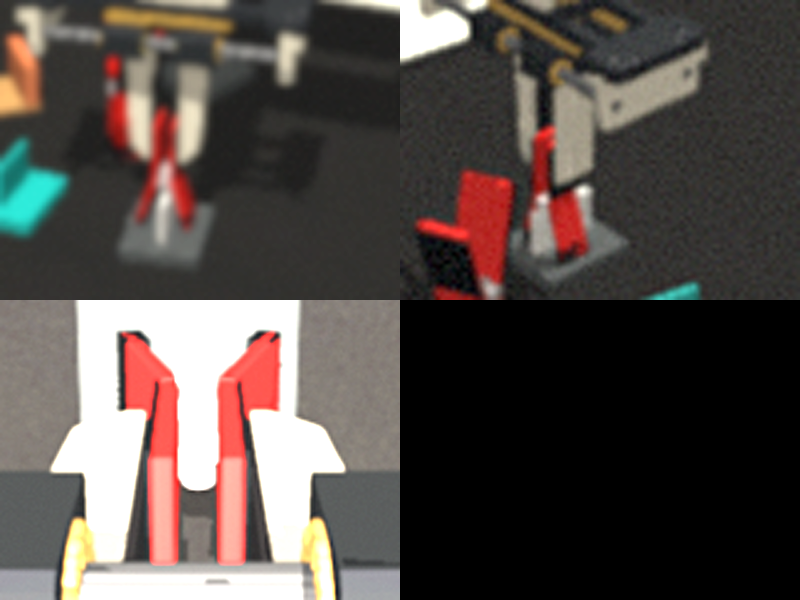

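The clip is now square in the fingers and fully open (17 mm). Its jaws are symmetric about the strip in the wrist and side views, and the contact force is near zero. Now I'll lift it and carry it.

>>> jog_arm --travel '[[0,0,-1],[0,0,-3],[0,0,-4.5],[0,0,-4.5],[0,0,-3],[0,0,-1],[0,0,0]]' --rotation '[[0,0,0],[0,0,0],[0,0,0],[0,0,0],[0,0,0],[0,0,0],[0,0,0]]'

```text
time_s: 6.62
tool_pos: [0.5236, -0.0672, 0.2386]
orientation: [0.662, 0.749, 0.0, 0.0]
force: [0.2, 0.1, -1.4]
grip_width: 0.0174
grasp_force: 18.0
```

```bash
python3 - <<'E'
from h import *
from bench import robot
st=robot.state();print(st['tool_pos'],st['grip_width']);plan((st['tool_pos'],st['orientation']),[.568,.268,.245],np.radians(105),12)
E
```

```text
[ 0.5236008  -0.06720518  0.23860085] 0.017396886012287283
[2.73, 0.71, -0.05] [0.0, 0.0, -0.66]
[2.72, 0.74, -0.05] [0.0, 0.0, -0.66]
[2.71, 0.77, -0.05] [0.0, 0.0, -0.66]
[2.7, 0.81, -0.05] [0.0, 0.0, -0.66]
[2.69, 0.84, -0.05] [0.0, 0.0, -0.66]
[2.68, 0.87, -0.05] [0.0, 0.0, -0.66]
[2.67, 0.9, -0.05] [0.0, 0.0, -0.66]
[2.66, 0.93, -0.05] [0.0, 0.0, -0.66]
[2.65, 0.96, -0.05] [0.0, 0.0, -0.66]
[2.64, 0.99, -0.05] [0.0, 0.0, -0.66]
[2.63, 1.02, -0.05] [0.0, 0.0, -0.66]
[2.61, 1.05, -0.05] [0.0, 0.0, -0.66]
```

>>> jog_arm --travel '[[1.5,0.4,0],[2.7,0.74,0],[2.7,0.77,0],[2.7,0.81,0],[2.7,0.84,0],[2.7,0.87,0],[2.7,0.9,0],[2.7,0.9,0]]' --rotation '[[0,0,-1],[0,0,-1],[0,0,-1],[0,0,-1],[0,0,-1],[0,0,-1],[0,0,-1],[0,0,-1]]'

```text
time_s: 7.62
tool_pos: [0.5454, 0.1467, 0.2365]
orientation: [0.608, 0.794, -0.001, -0.001]
force: [-0.6, -0.3, -0.0]
grip_width: 0.0172
grasp_force: 18.0
```

>>> jog_arm --travel '[[0,0,0],[0,0,0]]' --rotation '[[0,0,0],[0,0,0]]'

```text
time_s: 7.88
tool_pos: [0.5458, 0.145, 0.2374]
orientation: [0.608, 0.794, -0.001, -0.001]
force: [-0.1, -0.0, -1.0]
grip_width: 0.0176
grasp_force: 18.0
```

```bash
python3 - <<'E'
from bench import robot
from h import *
for n in ['wrist','side','scene']:
    save(robot.grab_frame(n),n+'5')
st=robot.state();print(st['tool_pos'],st['orientation'],st['grip_width'],st['grasp_force'],st['force'])
E
```

```text
[0.54635241 0.14422597 0.23822001] [ 6.08575351e-01  7.93496013e-01 -2.96965796e-04 -1.77039331e-04] 0.017331287076589784 17.95983374118805 [ 0.11310744 -0.57606063 -0.13504749]
```

View pics/wrist5.png

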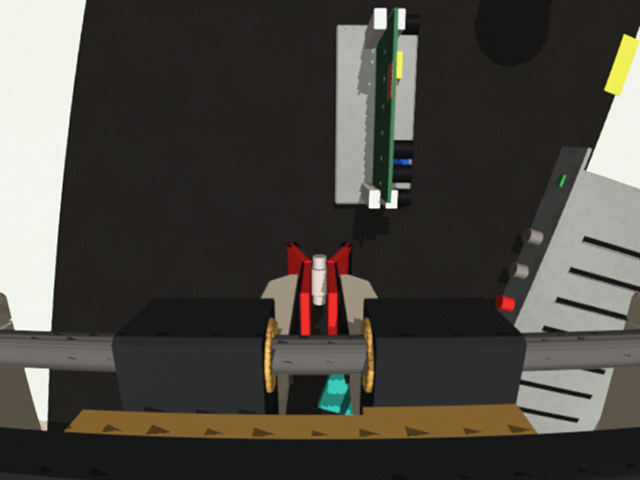

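The wrist picture shows the board's top edge running from about (397,10) to (391,200), with the copper pad near (391,82). The open jaws' tips are at (291,243) and (349,243). Next I'll measure these with masks.

```bash
python3 - <<'E'
from h import *
w=load('wrist5');im=w['pixels'];hsv=cv2.cvtColor(im,cv2.COLOR_RGB2HSV)
H,S,V=[hsv[...,i].astype(int) for i in range(3)]
g=(H>50)&(H<90)&(S>70)&(V>35)
cu=(H<18)&(S>70)&(V>60)
for y in list(range(10,205,12)):
    xs=np.where(g[y,360:420])[0]+360; print(y,xs.min() if len(xs) else None,xs.max() if len(xs) else None,end=' | ')
print()
m=cu.copy();m[:,:370]=0;m[:,400:]=0;m[130:]=0
ys,xs=np.where(m);print('cu',len(ys),xs.min(),xs.max(),ys.min(),ys.max())
for y in range(ys.min(),ys.max()+1,3):print(y,xs[ys==y].min() if (ys==y).any() else 0,xs[ys==y].max() if (ys==y).any() else 0,end=' ; ')
print()
for y in (40,82,120,150): print(y,im[y,370:404:1].tolist())
big=cv2.resize(np.hstack([im[55:115,360:420],im[235:295,285:355][:, :60]]),(800,400),interpolation=cv2.INTER_CUBIC)
big2=cv2.resize(im[232:307,280:360],(640,600),interpolation=cv2.INTER_CUBIC)
cv2.imwrite('pics/c6.png',np.clip(np.hstack([cv2.resize(im[50:125,370:395+25][:,:50],(160,240),interpolation=cv2.INTER_CUBIC),cv2.resize(im[232:307,280:360],(640,600),interpolation=cv2.INTER_CUBIC)[:240]]).astype(float)*1.4,0,255).astype('uint8')[:,:,::-1])
E
```

```text
10 394 397 | 22 389 397 | 34 384 397 | 46 377 396 | 58 377 395 | 70 378 395 | 82 376 395 | 94 376 394 | 106 376 394 | 118 381 393 | 130 375 393 | 142 376 394 | 154 374 393 | 166 376 393 | 178 373 392 | 190 381 390 | 202 389 389 | 
cu 148 387 397 62 98
62 391 391 ; 65 389 392 ; 68 388 391 ; 71 388 392 ; 74 388 391 ; 77 388 391 ; 80 388 397 ; 83 388 391 ; 86 388 391 ; 89 388 391 ; 92 387 391 ; 95 387 390 ; 98 387 389 ; 
40 [[85, 80, 75], [82, 79, 73], [83, 78, 73], [82, 78, 73], [83, 79, 73], [82, 79, 73], [85, 81, 75], [84, 79, 74], [76, 75, 68], [54, 58, 50], [27, 40, 30], [20, 36, 24], [17, 34, 23], [21, 37, 27], [22, 37, 28], [20, 37, 26], [22, 39, 27], [21, 38, 26], [19, 34, 24], [22, 38, 26], [21, 38, 27], [15, 31, 22], [25, 46, 32], [49, 88, 62], [68, 123, 86], [73, 133, 92], [79, 136, 96], [118, 152, 127], [165, 173, 163], [179, 182, 174], [178, 180, 172], [176, 179, 172], [176, 178, 172], [176, 179, 171]]
82 [[121, 122, 117], [113, 115, 109], [115, 116, 110], [116, 118, 113], [111, 113, 107], [75, 80, 74], [31, 43, 34], [17, 33, 24], [21, 37, 28], [21, 37, 26], [22, 38, 28], [
[... 666 characters left out ...]
20, 83], [70, 130, 90], [82, 135, 98], [123, 150, 128], [163, 171, 160], [174, 175, 168], [174, 175, 167], [173, 175, 166], [173, 174, 167], [175, 176, 168], [175, 176, 169], [173, 174, 168], [173, 176, 168]]
150 [[109, 111, 107], [109, 109, 105], [100, 102, 97], [64, 73, 65], [29, 41, 32], [15, 32, 23], [18, 36, 25], [18, 34, 24], [19, 36, 26], [21, 37, 28], [18, 34, 22], [21, 36, 27], [20, 36, 27], [17, 34, 23], [19, 35, 24], [22, 38, 28], [20, 35, 25], [20, 33, 25], [23, 41, 30], [45, 81, 57], [71, 127, 90], [76, 136, 96], [68, 121, 86], [52, 87, 62], [31, 38, 33], [28, 24, 27], [24, 23, 24], [26, 26, 25], [27, 27, 25], [24, 22, 24], [28, 28, 29], [26, 25, 25], [25, 23, 27], [27, 26, 28]]
```

View pics/c6.png

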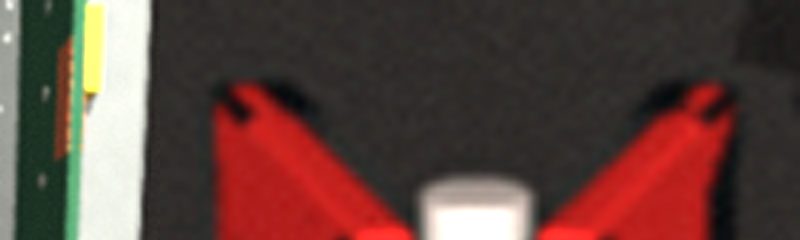

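```bash
python3 - <<'E'
from h import *
w=load('wrist5')
E=plane(w,[(395.2,40),(393.6,82),(392.1,120),(391.1,150)],.108)
print(E.round(4).tolist()); k=np.polyfit(E[:,1],E[:,0],1);yaw=np.degrees(np.arctan2(1,k[0]));print('edge yaw',yaw)
C=plane(w,[(394.4,61.5),(393,98.5),(393.7,80)],.108);print('pad',C.round(4).tolist(),np.linalg.norm(C[0]-C[1]))
# tool-frame camera
Rt=np.array([[-0.,-.968,-.251],[1,0,0],[0,-.251,.968]]);ot=np.array([.0702,.0002,-.1658])
Rw=R.from_matrix(rot(w)@Rt.T);tcp=np.array(w['position'])-Rw.apply(ot)
print('tcp',tcp,Rw.as_quat(),'yaw',np.degrees(np.arctan2(*Rw.apply([1,0,0])[[1,0]])), 'z',Rw.apply([0,0,1]))
f=dict(w);f['position']=ot;f['rotation']=Rt
print('tail far (tool)',plane(f,[(301,292.8),(336,292.8)],-.021)*1000)
print('tip outer (tool)',plane(f,[(287.25,242.6),(351.9,242.6)],.056)*1000)
e=Rw.inv().apply(C-tcp)*1000;print('pad in tool',e)
# holder end posts / foot check
print('foot left edge',plane(w,[(337,30),(336,203),(417,30)],.014).round(4).tolist())
E
```

```text
[[0.5632, 0.299, 0.108], [0.5708, 0.2704, 0.108], [0.578, 0.2437, 0.108], [0.584, 0.222, 0.108]]
edge yaw 105.08822380808701
pad [[0.5671, 0.2845, 0.108], [0.5739, 0.2589, 0.108], [0.5704, 0.2718, 0.108]] 0.026459637858170418
tcp [0.54688106 0.14399499 0.23741755] [ 0.60800356  0.79393307 -0.00102394 -0.00094617] yaw 105.1093201719106 z [-2.74751129e-03 -4.75331114e-04 -9.99996113e-01]
tail far (tool) [[  9.56434026  -7.21912086 -21.        ]
 [  9.56450531   7.45348959 -21.        ]]
tip outer (tool) [[ 10.69727996 -19.26224606  56.        ]
 [ 10.69716787  20.74955686  56.        ]]
pad in tool [[130.31800872  56.45432346 129.29483811]
 [103.85841773  56.40496937 129.28816779]
 [117.18315859  56.41952462 129.29155548]]
foot left edge [[0.5171, 0.3203, 0.014], [0.5617, 0.1575, 0.014], [0.5917, 0.3414, 0.014]]
```

>>> jog_arm --travel '[[1.5,0.8,0],[2.5,1.2,0],[2.5,1.2,0.5],[2.5,1.2,1],[1.8,0.8,1],[1.0,0.4,1],[0,0,0],[0,0,0]]' --rotation '[[0,0,0],[0,0,0],[0,0,0],[0,0,0],[0,0,0],[0,0,0],[0,0,0],[0,0,0]]'

```text
time_s: 9.02
tool_pos: [0.5701, 0.2728, 0.2039]
orientation: [0.608, 0.794, -0.0, 0.0]
force: [0.2, -0.1, -0.3]
grip_width: 0.0173
grasp_force: 18.0
```

```bash
python3 - <<'E'
from bench import robot
from h import *
for n in ['wrist','side','scene']:
    save(robot.grab_frame(n),n+'6')
st=robot.state();print(st['tool_pos'],st['orientation'],st['grip_width'],st['grasp_force'],st['force'])
a=load('wrist6')['pixels'][170:320,230:430]
b=load('side6')['pixels'][240:330,200:320]
c=load('scene6')['pixels'][180:270,360:480]
r=lambda x,s:cv2.resize(x,s,interpolation=cv2.INTER_CUBIC)
o=np.vstack([np.hstack([r(b,(400,300)),r(c,(400,300))]),np.hstack([r(a,(400,300)),r(a[40:115,50:150],(400,300))])])
o=np.clip(o.astype(float)*1.3,0,255).astype('uint8')
cv2.imwrite('pics/c7.png',o[:,:,::-1])
E
```

```text
[0.57032606 0.2727831  0.20442025] [6.08611044e-01 7.93468526e-01 4.35574199e-04 3.25265100e-04] 0.017095222035485275 17.95983374118805 [0.14575151 0.73034152 0.07159426]
```

View pics/c7.png

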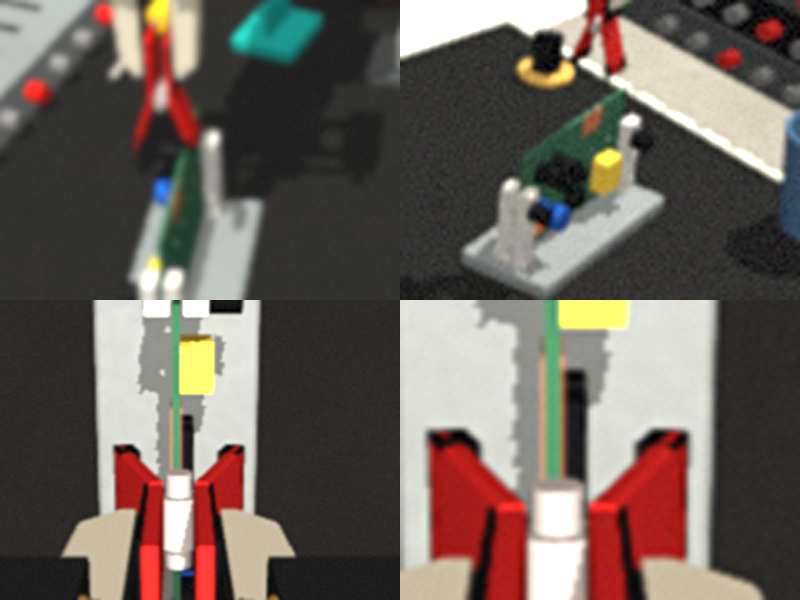

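The picture shows the open jaws straddling the line of the board, with the tips above the edge. The pad's far end shows at (553,350) in the bottom-right crop and the jaw tips at (430,435) and (688,432). Next I'll refine the offsets and the tip height.

```bash
python3 - <<'E'
from h import *
w,s,d=load('wrist6'),load('scene6'),load('side6')
im=w['pixels']
for y in (225,232,240): print(y,[ (x,im[y,x].tolist()) for x in range(312,325)])
print('col318 rows',[(y,im[y,315].tolist()) for y in range(214,230)])
Rt=np.array([[-0.,-.968,-.251],[1,0,0],[0,-.251,.968]]);ot=np.array([.0702,.0002,-.1658])
Rw=R.from_matrix(rot(w)@Rt.T);tcp=np.array(w['position'])-Rw.apply(ot);print('tcp',tcp,Rw.apply([0,0,1]))
T=lambda P:Rw.inv().apply(P-tcp)*1000
print('pad far end tool',T(plane(w,[(318.2,222.5)],.108)))
print('board ctr tool',T(plane(w,[(318.3,232)],.108)))
f=dict(w);f['position']=ot;f['rotation']=Rt
print('tip outer (tool)',plane(f,[(287.5,243.75),(352,243.3)],.056)*1000)
S=lambda x,y:(360+(x-400)*.3,180+y*.3);D=lambda x,y:(200+x*.3,240+y*.3)
for a,b in (((580,50),(190,146)),((617,70),(139,148))):
    P=tri([s,d],[S(*a),D(*b)]);print(P,T(P),proj(s,P)-S(*a))
E
```

```text
225 [(312, [111, 113, 107]), (313, [109, 111, 107]), (314, [126, 114, 107]), (315, [158, 124, 100]), (316, [117, 131, 94]), (317, [77, 134, 93]), (318, [66, 131, 90]), (319, [100, 134, 94]), (320, [161, 131, 100]), (321, [140, 118, 105]), (322, [116, 115, 111]), (323, [113, 114, 110]), (324, [114, 115, 111])]
232 [(312, [109, 111, 106]), (313, [107, 110, 107]), (314, [127, 115, 106]), (315, [162, 125, 101]), (316, [119, 130, 93]), (317, [78, 132, 93]), (318, [69, 132, 92]), (319, [88, 130, 91]), (320, [114, 95, 65]), (321, [71, 44, 31]), (322, [26, 18, 16]), (323, [14, 15, 17]), (324, [15, 16, 15])]
240 [(312, [109, 111, 106]), (313, [107, 111, 107]), (314, [124, 112, 105]), (315, [158, 122, 97]), (316, [122, 132, 96]), (317, [76, 133, 93]), (318, [68, 132, 92]), (319, [88, 130, 91]), (320, [118, 96, 66]), (321, [78, 49, 39]), (322, [33, 26, 27]), (323, [23, 23, 26]), (324, [22, 21, 22])]
col318 rows [(214, [105, 118, 105]), (215, [108, 115, 105]), (216, [110, 116, 107]), (217, [110, 115, 106]), (218, [108, 113, 104]), (219, [102, 105, 94]), (220, [104, 104, 93]), (221, [99, 96, 84]), (222, [100, 95, 82]), (223, [118, 103, 88]), (224, [139, 114, 93]), (225, [158, 124, 100]), (226, [162, 126, 101]), (227, [162, 126, 103]), (228, [162, 125, 102]), (229, [161, 127, 103])]
tcp [0.57115876 0.27174686 0.20397838] [-4.50336378e-04 -9.97338826e-05 -9.99999894e-01]
pad far end tool [[14.95718426 -0.15821532 95.97877336]]
board ctr tool [[ 7.92664209e+00 -8.80665997e-02  9.59785971e+01]]
tip outer (tool) [[  9.9598335  -19.12301998  56.        ]
 [ 10.24838377  20.82167648  56.        ]]
[0.54926598 0.27718942 0.1522781 ] [ 10.93312277 -19.7083594   51.70959823] [[0.52563479 0.19893907]]
[0.58196404 0.28502827 0.14746151] [10.02349977 13.90611382 56.51068178] [[0.12928032 0.04297856]]
```

>>> jog_arm --travel '[[0.15,-0.07,0],[0,0,0.5],[0,0,1],[0,0,1],[0,0,1],[0,0,0.8],[0,0,0.6],[0,0,0]]' --rotation '[[0,0,0],[0,0,0],[0,0,0],[0,0,0],[0,0,0],[0,0,0],[0,0,0],[0,0,0]]'

```text
time_s: 10.18
tool_pos: [0.5685, 0.2745, 0.154]
orientation: [0.608, 0.794, -0.0, -0.0]
force: [-0.7, -0.1, -0.4]
grip_width: 0.0171
grasp_force: 18.0
```

>>> jog_arm --travel '[[0,0,0],[0,0,0]]' --rotation '[[0,0,0],[0,0,0]]'

```text
time_s: 10.42
tool_pos: [0.5692, 0.2748, 0.1552]
orientation: [0.608, 0.794, 0.0, 0.0]
force: [-0.1, 0.2, 0.3]
grip_width: 0.0174
grasp_force: 18.0
```

```bash
python3 - <<'E'
from bench import robot
from h import *
for n in ['wrist','side','scene']:
    save(robot.grab_frame(n),n+'7')
st=robot.state();print(st['tool_pos'],st['orientation'],st['grip_width'],st['grasp_force'],st['force'])
a=load('wrist7')['pixels'][200:275,270:370]
b=load('side7')['pixels'][245:320,210:310]
c=load('scene7')['pixels'][190:265,360:460]
r=lambda x,s:cv2.resize(x,s,interpolation=cv2.INTER_CUBIC)
o=np.vstack([np.hstack([r(b,(400,300)),r(c,(400,300))]),np.hstack([r(a,(400,300)),np.zeros((300,400,3),np.uint8)])])
o=np.clip(o.astype(float)*1.4,0,255).astype('uint8')
cv2.imwrite('pics/c8.png',o[:,:,::-1])
E
```

```text
[0.56900689 0.2747195  0.15497003] [6.08236827e-01 7.93755566e-01 2.24012922e-04 1.19910667e-04] 0.017264234326440135 17.959814071655273 [ 0.04474302  0.10181594 -0.19073395]
```

View pics/c8.png

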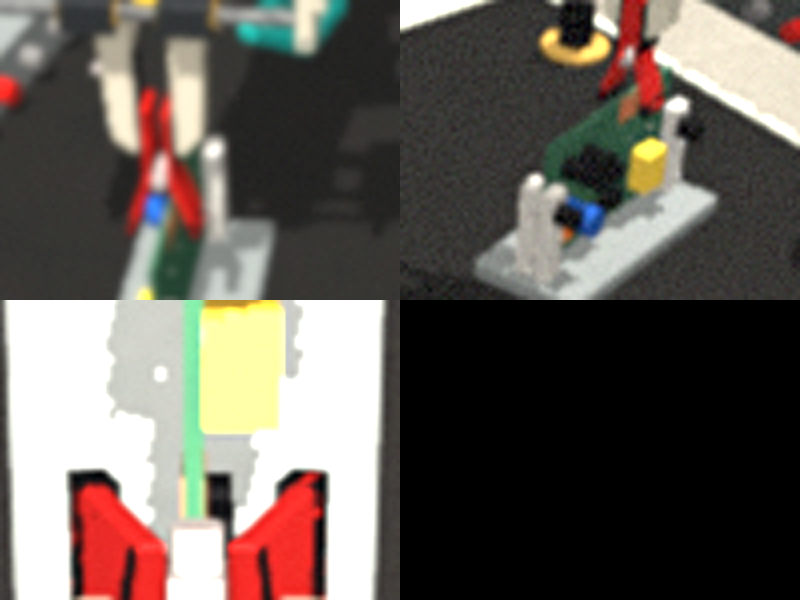

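The jaws straddle the edge, with outer edges at x=70 and 326 and the board at 194 in the wrist crop. I'll check the numbers.

```bash
python3 - <<'E'
from h import *
w,s,d=load('wrist7'),load('scene7'),load('side7')
im=w['pixels']
print('rows',[(y,im[y,315:322].tolist()) for y in range(235,252,1)])
Rt=np.array([[-0.,-.968,-.251],[1,0,0],[0,-.251,.968]]);ot=np.array([.0702,.0002,-.1658])
Rw=R.from_matrix(rot(w)@Rt.T);tcp=np.array(w['position'])-Rw.apply(ot);print('tcp',tcp,Rw.apply([0,0,1]))
T=lambda P:Rw.inv().apply(P-tcp)*1000
for y in (240,242,243.7): print('pad far',T(plane(w,[(318.4,y)],.108)))
print('tip',T(plane(w,[(287.5,243.7),(351.5,243.7)],.099)))
print('earlier pad ctr', T(np.array([.5704,.2718,.108])))
m=((im[...,0].astype(int)-im[...,1])>60)
for y in (246,250,254,258):
    xs=np.where(m[y,280:360])[0]+280; print(y,xs.min(),xs.max(),(xs.min()+xs.max())/2)
# pad face in scene
sc=s['pixels'];h=cv2.cvtColor(sc,cv2.COLOR_RGB2HSV).astype(int)
p=proj(s,[[.5704,.2718,.099],[.5704,.2718,.108]]);print(p)
P=tri([s,d],[(360+(650-400)/4,190+107/4),(210+128/4,245+232/4)]);print('+x tip',P,T(P));
P=tri([s,d],[(360+(606-400)/4,190+93/4),(210+196/4,245+236/4)]);print('-x tip',P,T(P))
E
```

```text
rows [(235, [[135, 154, 137], [112, 168, 129], [99, 172, 121], [98, 174, 124], [99, 172, 124], [112, 167, 128], [137, 153, 139]]), (236, [[136, 155, 137], [112, 168, 128], [100, 172, 124], [98, 172, 122], [100, 172, 123], [114, 166, 127], [138, 154, 140]]), (237, [[136, 154, 135], [109, 165, 124], [99, 172, 123], [98, 172, 123], [101, 170, 121], [115, 159, 117], [143, 151, 135]]), (238, [[130, 143, 123], [108, 163, 121], [98, 171, 122], [98, 172, 123], [101, 171, 121], [118, 157, 113], [146, 145, 124]]), (239, [[129, 141, 122], [108, 163, 120], [99, 172, 122], [99, 173, 124], [101, 172, 123], [119, 157, 114], [147, 144, 121]]), (240, [[130, 141, 120], [107, 163, 119], [100, 175, 126], [98, 175, 125], [102, 173, 122], [117, 157, 112], [145, 143, 121]]), (241, [[125, 133, 111], [104, 159, 114], [100, 176, 125], [100, 176, 126], [102, 175, 124], [120, 160, 115], [147, 145, 122]]), (242, [[123, 131, 109], [104, 159, 115], [98, 174, 123], [97, 173, 122], [103, 174, 125], [116, 159, 114], [138, 137, 114]]), (243, [[135, 136, 112], [109, 159, 114], [101, 175, 125], [98, 174, 126], [103, 174
[... 1044 characters left out ...]
])]
tcp [0.57026648 0.27375517 0.1553149 ] [ 2.42431666e-04  4.89391800e-04 -9.99999851e-01]
pad far [[1.46236446e+01 2.35025812e-02 4.73209024e+01]]
pad far [[1.33957821e+01 2.32554728e-02 4.73203994e+01]]
pad far [[1.23493844e+01 2.30443345e-02 4.73199707e+01]]
tip [[  9.90721666 -19.14976475  56.31204522]
 [  9.90318635  20.54761096  56.326385  ]]
earlier pad ctr [-1.94208923 -0.39619342 47.31396563]
246 291 347 319.0
250 289 348 318.5
254 290 349 319.5
258 288 348 318.0
[[416.51906198 216.91178787]
 [416.85053219 213.92540395]]
+x tip [0.58198404 0.28591304 0.09950549] [ 8.67267879 14.45403591 55.81819126]
-x tip [0.54848096 0.27597544 0.09772354] [  7.78120694 -20.48109215  57.5871574 ]
```

Rows 237 to 244 turn out to be the pad plate's end face. That puts the pad centre at tool x ≈ −0.5 mm and the clip at about −1.2 mm in x and +0.5 mm in y. The tips are at z ≈ 0.099, level with the pad. I'll make one last small trim and let it settle.

>>> jog_arm --travel '[[0.07,-0.05,0],[0,0,0],[0,0,0],[0,0,0],[0,0,0],[0,0,0],[0,0,0],[0,0,0]]' --rotation '[[0,0,0],[0,0,0],[0,0,0],[0,0,0],[0,0,0],[0,0,0],[0,0,0],[0,0,0]]'

```text
time_s: 11.58
tool_pos: [0.5682, 0.2752, 0.1546]
orientation: [0.608, 0.794, -0.0, -0.0]
force: [-0.8, -0.4, -0.3]
grip_width: 0.0172
grasp_force: 18.0
```

```bash
python3 - <<'E'
from bench import robot
st=robot.state();print(st['tool_pos'],st['force'],st['grip_width'],st['grasp_force'],abs(st['qd']).max())
print(robot.close_job())
E
```

```text
[0.5681651  0.27519444 0.15461303] [-0.81854585 -0.44574917 -0.30099863] 0.01723443768440392 17.959843575954437 0.0012042706791260925
the job is handed in; nothing more can be done
None
```

The job is handed in at 11.6 s (no verdict came back): the red clip is held fully open (17 mm, 18 N) over the copper pad, centred to within about 1 mm by my measurements, tips about 9 mm below the board's top edge and no sign of touching; on first squeeze it rolled on its stand (about 17 N on the foot) until I raised the tool 3 mm.

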